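Load the orange cartridge into the leaning stand

TASK

Load the cartridge with the orange band and cap into the leaning stand, cap end up: bring its foot flange down on the green landing, slide it sideways behind the slotted plate, past the spring catch, and fully home in the end of the slot so that the catch springs out behind the barrel; then let go. The bed floats and gives way along the slot until it meets its red end stop, so follow it and keep pushing. Do not force it against the stand, and leave the other cartridges, the stone slices and the canister where they are.

Things in the scene. Friction and masses are not known exactly. Their poses are not given: they have to be found in the camera images.
- resin_mid (a point): the orange cartridge, the one to load: white plastic cartridge with orange band and orange screw cap, standing nose-up: foot flange 64 dia x 6 thick, then a plain barrel 42 dia up to 96, cone shoulder and cap 22 dia up to 118 in all; about 0.35 kg. This point lies on its axis 59 above its underside; z runs along the axis to the cap
- blue_mid (a point): a cartridge to leave alone: white plastic cartridge with blue band and blue screw cap, standing nose-up: foot flange 64 dia x 6 thick, then a plain barrel 42 dia up to 96, cone shoulder and cap 22 dia up to 118 in all; about 0.35 kg. This point lies on its axis 59 above its underside; z runs along the axis to the cap
- green_mid (a point): a cartridge to leave alone: white plastic cartridge with green band and green screw cap, standing nose-up: foot flange 64 dia x 6 thick, then a plain barrel 42 dia up to 96, cone shoulder and cap 22 dia up to 118 in all; about 0.35 kg. This point lies on its axis 59 above its underside; z runs along the axis to the cap
- bed: green bed of the stand, leaning 30 degrees from level towards the robot. Origin: on its upper face, on the axis of a cartridge that is fully home (whose point is then at 0, 0, 59 to 62 here). x runs up the slope, y level along the slot to its closed end, z square off the bed. It floats: 2 to 4 N along +y slides it 26 to 62 mm until it comes up solid against the base's red end stop; it stays where left
- landing (a point): middle of the bare green landing, on the bed's face at bed x 0, y -92, axes as the bed's. The landing spans y -135 to -60; a cartridge stood here has its flange clear of the slotted plate, which it then enters along +y. The bed may run to its end stop first: it moves more easily than the barrel passes the catch. Bed: 120 wide (x), y -135 to 50, nothing on it above z 36
- mouth (a point): open end of the slot in the aluminium plate: bed x 0, y -45, z 12.5, axes as the bed's. The plate spans bed y -45 to 50, z 9.5 to 15.5 (the flange goes under it). The slot is 46 wide, flared lips lead in from y -60, and it ends in two 45-degree faces that touch the barrel when home; the flange channel below is 70 wide
- catch (a joint): brass sprung roller 16 dia on a rod with a red knob, on the low-x side of the slot at bed y -15, z 22; value in m: 0 = sprung out into the slot, 0.012 = right back. The passing barrel pushes it back some 5 mm (a push of 3 to 10 N along the slot); behind a barrel that is fully home it reads about 0.001
- slice_small: sliced cobble lying flat, cut face up, 100 x 72 x 14; origin at the centre of its underside
- slice_big: sliced cobble lying flat, 170 x 110 x 18; origin at the centre of its underside
- slice_left: sliced cobble lying flat, 150 x 100 x 22, under another one; origin at the centre of its underside
- slice_top: sliced cobble 124 x 84 x 16 lying on the former; origin at the centre of its underside
- canister: polished steel canister with a knobbed lid, 82 dia x 154 tall; origin at the centre of its underside

How it is judged:
On the way, in this order (a step that is already met when the one before it is completed fails the run):
1. the orange cartridge is lifted clear of the table (height (world z) of resin_mid above 0.1 m), for 0.1 s.
2. its flange has entered under the slotted plate from the open side, not yet past the catch (y of resin_mid in the frame of bed between -0.075 and -0.022 m and x of resin_mid in the frame of bed between -0.01 and 0.01 m and z of resin_mid in the frame of bed between 0.054 and 0.067 m and angle between the z axis of resin_mid and the z axis of bed, either way round below 0.12 rad), for 0.05 s.
At the end, for the whole second after the job is handed in: the orange cartridge stands cap up in the stand, square to the bed within 4 degrees, its flange behind the slotted plate, its mid-point within 5 mm of home along the slot and 6 mm across it, with the catch sprung out (under 3 mm) behind it (y of resin_mid in the frame of bed between -0.005 and 0.005 m and x of resin_mid in the frame of bed between -0.006 and 0.006 m and z of resin_mid in the frame of bed between 0.055 and 0.066 m and angle between the z axis of resin_mid and the z axis of bed, either way round below 0.07 rad and angle between resin_mid's own z axis and vertical below 0.7 rad and value of joint catch below 0.003 m); the robot touches nothing.
It fails at once if the orange cartridge is forced against the stand with more than 60 N (contact force between resin and bed above 60 N).
It fails at once if another cartridge, a stone slice or the canister is moved by more than 25 mm (distance of any of blue_mid, green_mid, slice_small, slice_big, slice_left, slice_top, canister from where it was at the start of the episode above 0.025 m).
It also fails if it takes over 48 s, if anything falls off the work surface, if the arm or the gripper's body presses on something with over 40 N, if the wrist force passes 120 N, or if a joint passes its speed limit or range.

ROBOT

A 7-joint arm with a two-finger parallel gripper is mounted at the origin on the work surface. World frame = base frame: x ahead of the robot, y to its left, z up, the work surface at z = 0. Lengths are in m, angles in rad, forces in N, time in s.
With the tool pointing down it reaches from about 0.4 to 0.875 m from the base axis. Payload 19.3 kg.
Tool frame: the origin (TCP) lies midway between the tips of the shut fingers; the grasp point (between the pads) lies 19 mm behind it; z points along the fingers, y is the line along which they close (so a half turn about z gives the same grasp; the last joint's range is limited). The gripper opens to 85 mm and grips with 20 to 120 N. Pads are 22 mm wide; open, the fingers measure 114 mm over their backs; the gripper's body (76 mm by 85 mm) begins 54 mm behind the grasp point. The pads swing forward as they close: fully open they stand 13 mm farther back than shut.
Start: joints at [1.243, 0.521, -0.036, 1.599, 0.021, 1.021, -0.113], TCP at [0.159, -0.604, 0.231] pointing down, gripper open.
Joint ranges: [-2.91, 2.91], [-0.3, 2.13], [-1.5, 1.42], [0.17, 2.43], [-1.26, 4.41], [0.16, 1.93], [-2.52, 2.52]. Speed limits (rad/s): [1.89, 1.89, 2.39, 2.39, 3.01, 3.01, 3.01].

INTERFACE

Orientations are given as [roll, pitch, yaw] about the fixed x, y, z axes, in that order (R = Rz(yaw) Ry(pitch) Rx(roll)).
In Python, from workcell import telemetry, grab_frame, calibration, bot, outline_of, landmark_of gives the robot as it stands. The module is installed in compiled form; this text tells all that it offers.
- The arm moves only by the shell command python3 -m inch 'ROWS' [FORCE]. ROWS is JSON, a list of rows, each a list of 7 numbers: the shift along the tool's x, y, z in m, then the turn, a rotation vector about the tool's x, y, z in rad, then the closure, from 0 (fully open) to 1 (shut). A call has 1 to 5 rows; each row shifts and turns the commanded pose from where the row before left it, along the tool's axes as they then stand; what a row does not reach is not made up. A row lasts 1/10 s, in which the tool goes at most 50 mm and 8.59 degrees, less where a joint would pass 70% of its speed; a pose out of reach is approached as far as the arm can. A call is refused whole if a number of a shift passes 0.05 or a number of a turn 0.15, either way. A call with a gripper value outside its range is refused whole. The fingers move at their own pace and stop on an object; FORCE is the grip in N (left out, the last holds). Time passes only in rows, so rows that do not move let the fingers close. It gives the time, the measured TCP pose, the force, the opening and the grip force at its end, in the units of the state.
- telemetry.observe(): the state, without advancing time (a new reading comes with each control period).
- grab_frame(name): name is "side" or "top" or "wrist"; returns the picture (480x640x3 uint8, red, green, blue); there is no depth.
- calibration(name): a dict with "fovy" (degrees; the focal length in pixels is half the picture's height over the tangent of half this angle, whatever the lens; pixels are square), "cx", "cy" (the principal point, pixels), "pose" (4x4, takes a point from camera to world coordinates). Camera axes: x right, y down, z forward; pixel columns grow to the right and rows downward; lengths in m; the calibration is good to about 2 mm. A picture is of the moment at which its call begins: read the wrist's pose just before it. calibration takes no time and is no camera call; for the wrist camera it gives the pose at the moment of the call.
- bot.job_done(): hands the job in; it is judged then, once.
Trained networks look in the newest picture that a camera, given by its name, has taken for a name from the list of things; names that differ only in an ending like _2 or _b are one class to them, and where a whole thing is asked for, a point or a joint stands for the part that bears it (a point fixed in the world has none). Each returns a list of dicts, best first, with "score" (0 to 1); they miss things now and then, are a little off and sometimes report something else, mostly with a low value. They report only what shows in the picture. A call takes as long as a camera call.
- outline_of(label, camera): "region" (480x640 bool, what is visible of it) and "rect" ([left, top, right, bottom] in pixels, round what is visible of it).
- landmark_of(label, camera): "xy" ([column, row] in pixels: a listed point, or the origin of a listed thing).
The state is a dict: "clock": time; "qpos": joint angles; "qd": joint speeds; "joint_efforts": joint torques, N m; "position": TCP position; "tool_rot": TCP orientation; "force": force on the tool from outside, world axes, zero at the start; "moment": the same for the moment, N m; "grip_width": finger opening in m; "finger_force": force on a finger pad.
Only numpy, scipy, OpenCV 4.12 (cv2) and the standard library are available. Lean on these libraries where they do the work, as an engineer would, in place of code of your own. Each camera call takes 0.05 s, during which the arm holds its last target. There are 200 camera calls.

## Working session

There is one attempt and no reset: what is moved stays moved. The work goes in short steps, Python scripts to look and compute and a shell command to move; the robot and the scene stay as the last step left them, time stands still between calls to the robot, and variables do not carry over. Pictures are saved under pics/ and viewed, at most 10 in all, crops included, and the job is handed in when it is done.

```bash
mkdir -p pics
cat > h.py <<'E'
import numpy as np, cv2
from scipy.spatial.transform import Rotation as R
from workcell import telemetry, grab_frame, calibration, bot, outline_of, landmark_of
def ray(cam,px,c=None):
    c=c or calibration(cam); f=240/np.tan(np.radians(c["fovy"])/2); P=np.array(c["pose"])
    d=P[:3,:3]@np.array([(px[0]-c["cx"])/f,(px[1]-c["cy"])/f,1]); return P[:3,3],d/np.linalg.norm(d)
def atz(cam,px,z,c=None):
    o,d=ray(cam,px,c); return o+d*(z-o[2])/d[2]
def tri(rs):
    A=np.zeros((3,3));b=np.zeros(3)
    for o,d in rs:
        M=np.eye(3)-np.outer(d,d);A+=M;b+=M@o
    x=np.linalg.solve(A,b); return x,[round(float(np.linalg.norm((np.eye(3)-np.outer(d,d))@(x-o))),4) for o,d in rs]
def proj(cam,p,c=None):
    c=c or calibration(cam); f=240/np.tan(np.radians(c["fovy"])/2); P=np.array(c["pose"])
    q=P[:3,:3].T@(np.asarray(p)-P[:3,3]); return [c["cx"]+f*q[0]/q[2],c["cy"]+f*q[1]/q[2]]
def save(cam,n):
    im=grab_frame(cam); cv2.imwrite(f"pics/{n}.png",im[:,:,::-1]); return im
E
cat > m.py <<'E'
from h import *
np.set_printoptions(precision=4,suppress=True)
s=telemetry.observe();print(s["clock"],s["position"],s["tool_rot"],s["grip_width"])
r={}
for cam in ["side","top"]:
    save(cam,cam+"0"); c=calibration(cam); print(cam,c["fovy"],np.array(c["pose"]).round(3).tolist())
    for l in ["resin_mid","blue_mid","green_mid","bed","landing","mouth","catch","canister"]:
        o=landmark_of(l,cam)
        if o: print(l,[(np.round(q["xy"],1).tolist(),round(q["score"],2)) for q in o[:2]]); r.setdefault(l,[]).append(ray(cam,o[0]["xy"]))
for l in r:
    if len(r[l])>1: print(l,*tri(r[l]))
E
python3 m.py
```

```text
0.0 [ 0.1592 -0.604   0.2307] [-3.1405  0.0001  0.2578] 0.08561196158298347
side 56.567853021979545 [[0.994, -0.069, 0.086, 0.53], [-0.11, -0.594, 0.797, -0.819], [-0.004, -0.802, -0.598, 0.749], [0.0, 0.0, 0.0, 1.0]]
resin_mid [([306.6, 320.3], 0.82)]
blue_mid [([276.5, 398.0], 0.8)]
bed [([299.1, 238.0], 0.85)]
landing [([304.5, 259.8], 0.77), ([389.2, 346.6], 0.29)]
mouth [([293.0, 247.0], 0.6)]Traceback (most recent call last):
  File "m.py", line 8, in <module>
    o=landmark_of(l,cam)
ValueError: it knows: bed, blue_mid, canister, green_mid, landing, mouth, resin_mid, slice_big, slice_left, slice_small, slice_top
```

```bash
sed -i 's/"catch",//' m.py; python3 m.py
```

```text
0.35 [ 0.1593 -0.6043  0.2312] [-3.1414  0.      0.2578] 0.08537708496594282
side 56.567853021979545 [[0.994, -0.069, 0.086, 0.53], [-0.11, -0.594, 0.797, -0.819], [-0.004, -0.802, -0.598, 0.749], [0.0, 0.0, 0.0, 1.0]]
resin_mid [([306.1, 322.2], 0.59)]
blue_mid [([274.2, 394.3], 0.74)]
green_mid [([247.5, 332.1], 0.63)]
bed [([297.8, 238.4], 0.88)]
landing [([303.6, 261.5], 0.76), ([366.8, 425.0], 0.45)]
mouth [([295.8, 247.8], 0.86)]
canister [([390.1, 346.3], 0.64)]
top 56.899155844201616 [[0.106, -0.968, 0.226, 0.391], [-0.994, -0.104, 0.021, 0.039], [0.004, -0.227, -0.974, 1.02], [0.0, 0.0, 0.0, 1.0]]
resin_mid [([414.3, 275.3], 0.9)]
blue_mid [([488.8, 313.6], 0.9), ([417.2, 331.4], 0.4)]
green_mid [([413.5, 332.5], 0.9)]
bed [([278.1, 256.0], 0.78)]
landing [([320.7, 258.3], 0.66), ([298.1, 262.7], 0.57)]
mouth [([301.7, 264.9], 0.82)]
canister [([420.4, 212.1], 0.98), ([326.3, 193.1], 0.48)]
resin_mid [ 0.5689 -0.1654  0.061 ] [0.0002, 0.0002]
blue_mid [ 0.5003 -0.3308  0.058 ] [0.0027, 0.0027]
green_mid [ 0.4462 -0.1722  0.0533] [0.0002, 0.0002]
bed [0.5758 0.1358 0.0628] [0.0034, 0.0034]
landing [0.5826 0.042  0.0585] [0.0024, 0.0024]
mouth [0.5637 0.0819 0.0718] [0.0003, 0.0003]
canister [ 0.7455 -0.1878 -0.0144] [0.0049, 0.0049]
```

```bash
python3 -c "
import cv2,numpy as np
a=cv2.imread('pics/side0.png');b=cv2.imread('pics/top0.png')
cv2.imwrite('pics/both.png',cv2.resize(np.vstack([a,b]),(400,600)))"
```

```text
(no output)
```

View pics/side0.png

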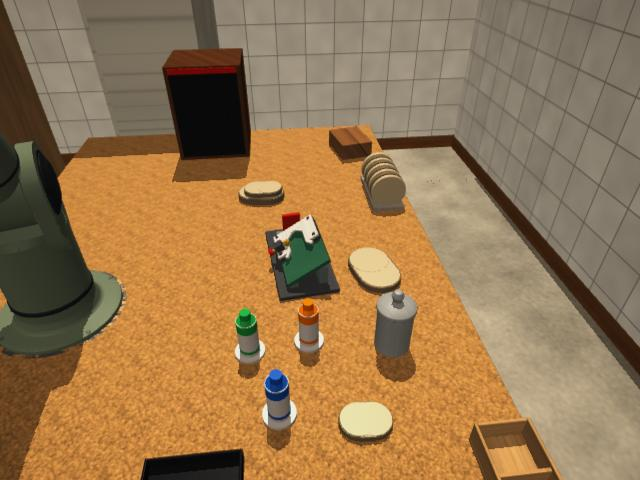

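View pics/top0.png

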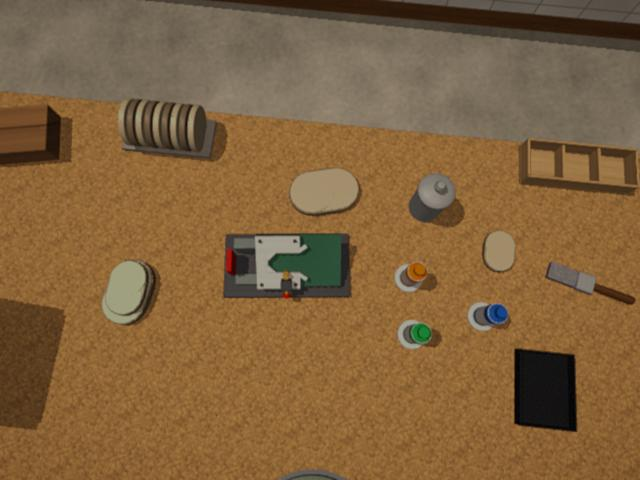

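The side view shows orange at about (308,325), green (247,335), blue (277,398) and the stand near (300,255). In the top view the slot opens to the right (world -y) and its closed end is near (275,262). The network points agree with both pictures. Next I move over the orange cartridge.

```bash
A='[0.039,-0.0245,0,0,0,0,0]'; python3 -m inch '[[0.039,-0.0245,0,0,0,0,0],[0.039,-0.0245,0,0,0,0,0],[0.039,-0.0245,0,0,0,0,0],[0.039,-0.0245,0,0,0,0,0],[0.039,-0.0245,0,0,0,0,0]]' && python3 -m inch '[[0.039,-0.0245,0,0,0,0,0],[0.039,-0.0245,0,0,0,0,0],[0.039,-0.0245,0,0,0,0,0],[0.039,-0.0245,0,0,0,0,0],[0.039,-0.0245,0,0,0,0,0]]' && python3 -m inch '[[0.039,-0.0245,0,0,0,0,0],[0.039,-0.0245,0,0,0,0,0],[0,0,0,0,0,0.09,0],[0,0,0,0,0,0.09,0],[0,0,0,0,0,0,0]]'
```

```text
clock: 1.65
position: [0.3177, -0.4347, 0.2315]
tool_rot: [3.141, -0.0, 0.258]
force: [1.1, -0.6, 0.2]
grip_width: 0.0853
finger_force: 0.0
clock: 2.15
position: [0.4751, -0.2665, 0.2315]
tool_rot: [3.141, -0.0, 0.258]
force: [0.3, -0.5, 0.6]
grip_width: 0.0853
finger_force: 0.0
clock: 2.65
position: [0.537, -0.2005, 0.2312]
tool_rot: [3.141, 0.0, 0.077]
force: [-0.4, 0.1, 0.2]
grip_width: 0.0849
finger_force: 0.0
```

```bash
cat > w.py <<'E'
from h import *
import sys
np.set_printoptions(precision=4,suppress=True)
s=telemetry.observe();print(s["clock"],np.array(s["position"]),np.array(s["tool_rot"]),s["qpos"])
c=calibration("wrist"); save("wrist",sys.argv[1]); print(np.array(c["pose"]).round(3).tolist())
for l in sys.argv[2:]:
    for q in landmark_of(l,"wrist")[:2]:
        print(l,np.round(q["xy"],1),round(q["score"],2),atz("wrist",q["xy"],0.059,c))
E
python3 w.py w1 resin_mid landing bed mouth
```

```text
2.65 [ 0.537  -0.2005  0.2312] [3.1415 0.0002 0.0766] [ 0.353   0.4414 -0.1364  1.7354  0.0707  0.9697 -1.3046]
[[0.076, -0.961, -0.264, 0.605], [-0.997, -0.074, -0.02, -0.195], [-0.0, 0.265, -0.964, 0.374], [0.0, 0.0, 0.0, 1.0]]
landing [  7.4 136.2] 0.94 [0.5841 0.0414 0.059 ]
```

View pics/w1.png

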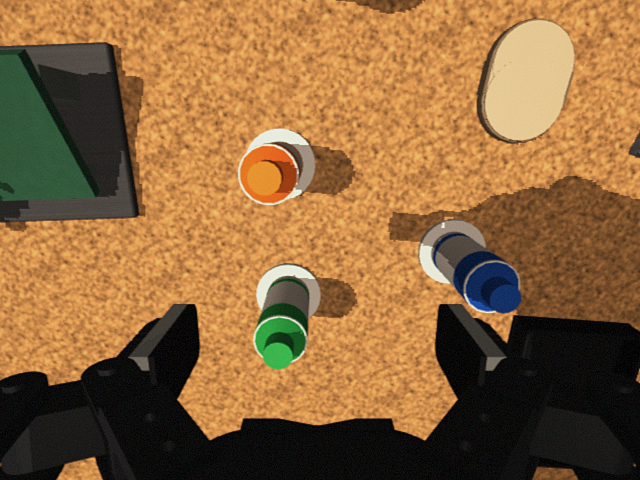

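The wrist view shows the orange cap top at about (264,178), its flange at (281,163), green at (278,340) and the base's near edge running from (107,43) to (137,215).

Run:
```python
from h import *
c=calibration("wrist")
print("cap",atz("wrist",(264,178),.118,c),"flange",atz("wrist",(281,163),.006,c))
a=atz("wrist",(107,43),.012,c);b=atz("wrist",(137,215),.012,c);print(a,b,"edge yaw",np.arctan2(*( (a-b)[[1,0]])))
t=[atz("top",p,.012) for p in [(225,235),(349,234),(350,297),(223,297)]]
print(np.round(t,4)); 
for i,j in [(0,1),(3,2)]: d=t[i]-t[j];print("yaw y",np.arctan2(-d[0],d[1]))
for i,j in [(0,3),(1,2)]: d=t[i]-t[j];print("yaw x",np.arctan2(d[1],d[0]))
```

```text
cap [ 0.57394332 -0.16382716  0.118     ] flange [ 0.57551612 -0.16483285  0.006     ]
[ 0.66260026 -0.01567766  0.012     ] [ 0.51802547 -0.03457889  0.012     ] edge yaw 0.1299994019599176
[[ 0.6259  0.2715  0.012 ]
 [ 0.6595 -0.0177  0.012 ]
 [ 0.5123 -0.0331  0.012 ]
 [ 0.4815  0.254   0.012 ]]
yaw y 0.11567241160033974
yaw y 0.1068236342196311
yaw x 0.12109460551931865
yaw x 0.10406533960617209
```

```bash
python3 -m inch '[[0.02,-0.0168,0,0,0,0,0],[0.02,-0.0168,0,0,0,0,0],[0,0,0,0,0,-0.038,0],[0,0,0.043,0,0,0,0],[0,0,0.043,0,0,0,0]]' && python3 -m inch '[[0,0,0.043,0,0,0,0],[0,0,0.042,0,0,0,0],[0,0,0,0,0,0,0],[0,0,0,0,0,0,0.3],[0,0,0,0,0,0,0.5]]' 60
```

```text
clock: 3.4
position: [0.5749, -0.1644, 0.1452]
tool_rot: [3.141, -0.003, 0.117]
force: [1.6, 0.2, -0.3]
grip_width: 0.0855
finger_force: 0.0
clock: 3.9
position: [0.5755, -0.1646, 0.0627]
tool_rot: [3.141, -0.003, 0.116]
force: [0.3, 0.5, 0.8]
grip_width: 0.0589
finger_force: 0.0
```

```bash
python3 w.py w2 resin_mid landing bed
python3 - <<'E'
from h import *
c=calibration("wrist")
s=telemetry.observe();M=R.from_euler("xyz",s["tool_rot"]).as_matrix()
p=np.array(s["position"])
print([proj("wrist",p+M@np.array([0,y,-.058]),c) for y in (-.011,0,.011)])
E
```

```text
3.9 [ 0.5755 -0.1646  0.0627] [ 3.1407 -0.0029  0.1158] [ 0.2687  0.6991 -0.1291  1.79    0.1361  0.6581 -1.393 ]
[[0.115, -0.959, -0.261, 0.642], [-0.993, -0.111, -0.031, -0.157], [0.001, 0.262, -0.965, 0.206], [0.0, 0.0, 0.0, 1.0]]
[[np.float64(273.7837834842027), np.float64(412.12715638804303)], [np.float64(317.5080890247662), np.float64(412.1234682118984)], [np.float64(361.2348457246303), np.float64(412.11977982899674)]]
```

View pics/w2.png

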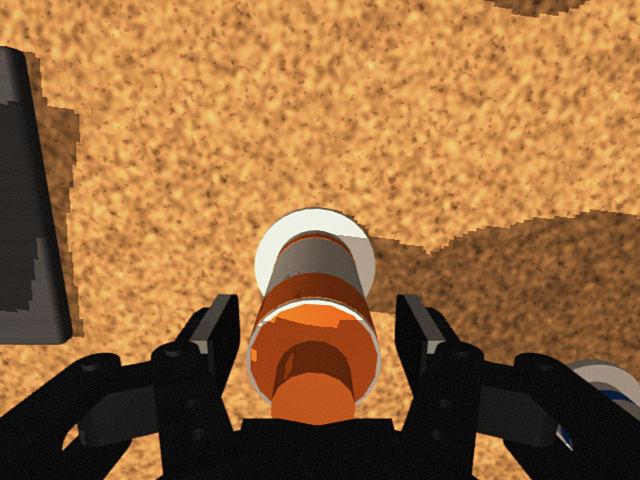

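The cartridge sits centred between the pads, with its cap at about column 313 and the predicted centre at 317. I close the gripper.

```bash
python3 -m inch '[[0,0,0.002,0,0,0,1],[0,0,0,0,0,0,1],[0,0,0,0,0,0,1],[0,0,0,0,0,0,1],[0,0,0,0,0,0,1]]' 60 && python3 -m inch '[[0,0,-0.03,0,0,0,1],[0,0,-0.045,0,0,0,1],[0,0,-0.045,0,0,0,1],[0,0,-0.03,0,0,0,1],[0,0,0,0,0,0,1]]'
```

```text
clock: 4.6
position: [0.5756, -0.1635, 0.0611]
tool_rot: [3.141, -0.003, 0.117]
force: [-8.1, 6.4, 35.9]
grip_width: 0.0415
finger_force: 59.3
clock: 5.1
position: [0.576, -0.1647, 0.2131]
tool_rot: [3.139, -0.007, 0.115]
force: [0.5, -0.1, -3.8]
grip_width: 0.0405
finger_force: 62.4
```

```bash
python3 -m inch '[[-0.006,-0.041,0,0,0,0,1],[-0.006,-0.041,0,0,0,0,1],[-0.006,-0.041,0,0,0,0,1],[-0.006,-0.041,0,0,0,0,1],[-0.006,-0.041,0,0,0,0,1]]' && python3 -m inch '[[0,0,0,0,0.131,0,1],[0,0,0,0,0.131,0,1],[0,0,0,0,0.131,0,1],[0,0,0,0,0.131,0,1],[0,0,0,0,0,0,1]]'; python3 w.py w3 resin_mid landing bed mouth; python3 m.py | tail -8
```

```text
clock: 5.6
position: [0.5196, 0.0373, 0.2079]
tool_rot: [3.141, 0.001, 0.116]
force: [2.2, -0.3, -3.6]
grip_width: 0.0405
finger_force: 62.2
clock: 6.1
position: [0.5213, 0.0279, 0.2076]
tool_rot: [3.119, -0.437, 0.114]
force: [1.0, 0.2, -3.1]
grip_width: 0.0401
finger_force: 62.6
6.1 [0.5213 0.0279 0.2076] [ 3.1187 -0.4366  0.1135] [-0.0271  0.2334 -0.2068  2.2429  0.4556  0.2623 -2.0972]
[[0.103, -0.98, 0.169, 0.522], [-0.994, -0.105, -0.003, 0.031], [0.021, -0.168, -0.986, 0.366], [0.0, 0.0, 0.0, 1.0]]
resin_mid [311.3  67.5] 0.54 [0.7232 0.0508 0.059 ]
landing [187.6 228.6] 0.68 [0.5745 0.1323 0.059 ]
bed [187.1 230.3] 0.88 [0.5731 0.1325 0.059 ]
bed [310.5  67.6] 0.64 [0.723  0.0515 0.059 ]
mouth [241.3 231.7] 0.56 [0.5765 0.0904 0.059 ]
canister [([422.4, 210.3], 0.8)]
resin_mid [0.52   0.0281 0.203 ] [0.0036, 0.0036]
blue_mid [ 0.5031 -0.3327  0.0606] [0.0, 0.0]
green_mid [ 0.4484 -0.175   0.0652] [0.0024, 0.0024]
bed [0.5765 0.1376 0.0638] [0.0017, 0.0017]
landing [0.5828 0.0501 0.057 ] [0.0017, 0.0017]
mouth [0.5666 0.0863 0.0712] [0.0029, 0.0029]
canister [ 0.7492 -0.1915 -0.0098] [0.0051, 0.0051]
```

View pics/w3.png

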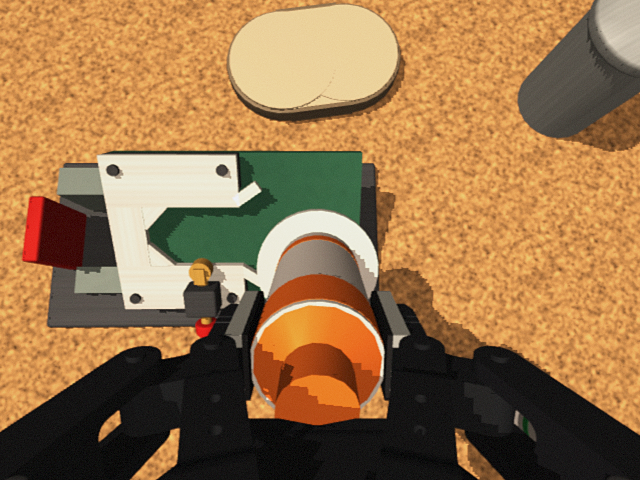

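The tilted view shows the stand at left: the slot's upper edge at row 207, its lower edge at about row 264, the closed end near (147,235), and the bed's upper right corner at (361,152). The held cartridge is at columns 255–385. I enlarge the stand to pick points for a pose fit.

Run:
```python
import cv2
a=cv2.imread('pics/w3.png')[140:340,20:390]
a=cv2.resize(a,None,fx=2.15,fy=2.15,interpolation=cv2.INTER_CUBIC)
cv2.imwrite('pics/w3c.png',a);print(a.shape)
```

```text
(430, 796, 3)
```

View pics/w3c.png

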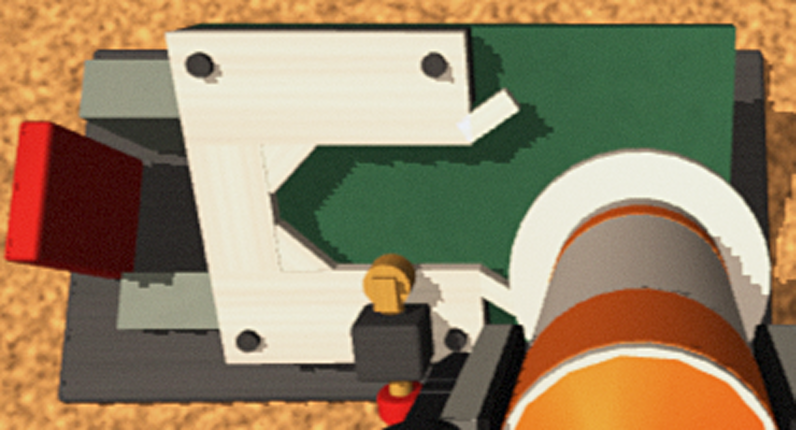

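```bash
cat > fit.py <<'E'
from h import *
from scipy.optimize import least_squares
np.set_printoptions(precision=4,suppress=True)
pts=[((470,30),(60,-45,15.5)),((167,31),(60,50,15.5)),((228,363),(-60,50,15.5)),((470,144),(23,-45,15.5)),((485,265),(-23,-45,15.5)),((316,144),(23,6.7,15.5)),((335,265),(-23,6.7,15.5)),((735,25),(60,-135,0))]
c=calibration("wrist")
px=np.array([p for p,_ in pts])/2.15+[20,140]; M=np.array([m for _,m in pts])/1000
def Rb(y): return R.from_euler("ZY",[y,-np.pi/6]).as_matrix()
f=lambda v:(np.array([proj("wrist",v[:3]+Rb(v[3])@m,c) for m in M])-px).ravel()
s=least_squares(f,[.575,.136,.06,.115],loss="soft_l1"); print(s.x,f(s.x).reshape(-1,2))
v=s.x; B=Rb(v[3]); print("landing",v[:3]+B@[0,-.092,0]); print(B)
for cam,l in [("side","bed"),("side","landing"),("side","mouth"),("top","bed"),("top","landing"),("top","mouth")]:
    m={"bed":[0,0,0],"landing":[0,-.092,0],"mouth":[0,-.045,.0125]}[l]
    print(cam,l,proj(cam,v[:3]+B@m))
E
python3 fit.py; python3 m.py | grep -E "side|top|bed|land|mouth" | cut -c1-90
```

```text
[0.5751 0.1334 0.0602 0.1129] [[-2.6444  0.4608]
 [-0.0595  0.2439]
 [ 0.3654 -0.9211]
 [ 0.9022 -0.8981]
 [-2.0825  0.9757]
 [ 0.8511 -0.5789]
 [-0.2076  1.4814]
 [ 0.5184 -0.375 ]]
landing [0.5854 0.0419 0.0602]
[[ 0.8605 -0.1126 -0.4968]
 [ 0.0975  0.9936 -0.0563]
 [ 0.5     0.      0.866 ]]
side bed [np.float64(298.8464175216226), np.float64(239.367154596213)]
side landing [np.float64(305.66061009619494), np.float64(260.61355814553764)]
side mouth [np.float64(299.5319837873858), np.float64(246.361501392034)]
top bed [np.float64(279.23649257866055), np.float64(258.22403174646143)]
top landing [np.float64(320.88655893912164), np.float64(257.9906733814795)]
top mouth [np.float64(299.4658718788712), np.float64(259.93626402091695)]
side 56.567853021979545 [[0.994, -0.069, 0.086, 0.53], [-0.11, -0.594, 0.797, -0.819], [-0
bed [([297.6, 241.2], 0.81)]
landing [([304.4, 261.4], 0.77)]
mouth [([297.1, 245.9], 0.92)]
top 56.899155844201616 [[0.106, -0.968, 0.226, 0.391], [-0.994, -0.104, 0.021, 0.039], [0.
bed [([277.1, 257.9], 0.65)]
landing [([320.1, 259.4], 0.71)]
mouth [([300.5, 263.3], 0.63)]
bed [0.5743 0.1387 0.0514] [0.0026, 0.0026]
landing [0.5825 0.0433 0.057 ] [0.0002, 0.0002]
mouth [0.5668 0.0847 0.0752] [0.0009, 0.0009]
```

```bash
cat > go.py <<'E'
from h import *
import sys
np.set_printoptions(precision=4,suppress=True)
B=R.from_euler("ZY",[.113,-np.pi/6]).as_matrix(); O=np.array([.575,.1334,.0602])
def rep(tgt):
    s=telemetry.observe();p=np.array(s["position"]);T=R.from_euler("xyz",s["tool_rot"]).as_matrix()
    G=B@np.diag([1,-1,-1.]); rv=R.from_matrix(T.T@G).as_rotvec()
    mid=p+T@[0,0,.002]; print("mid in bed mm",1000*B.T@(mid-O),"rotvec",rv)
    print("shift in tool (after turn)",G.T@(O+B@np.array(tgt)/1000-G@[0,0,.002]-p))
    F=B.T@np.array(s["force"]);print("force bed",F,s["qpos"])
if __name__=="__main__": rep([float(a) for a in sys.argv[1:4]])
E
python3 go.py 0 -97 90
```

```text
mid in bed mm [ 18.5676 -98.4426 158.0256] rotvec [0.0216 0.0864 0.0005]
shift in tool (after turn) [-0.0187 -0.0014  0.068 ]
force bed [-0.9751 -0.3954 -2.8045] [-0.0281  0.2344 -0.2055  2.2395  0.4488  0.2633 -2.0909]
```

```bash
python3 -m inch '[[-0.009,0,0.02,0.011,0.043,0,1],[-0.009,-0.001,0.02,0.011,0.043,0,1],[0,0,0.025,0,0,0,1],[0,0,0,0,0,0,1]]'; python3 go.py 0 -97 64
```

```text
clock: 8.35
position: [0.5433, 0.023, 0.1731]
tool_rot: [3.125, -0.47, 0.116]
force: [-0.3, -0.5, -2.9]
grip_width: 0.0411
finger_force: 62.5
mid in bed mm [  18.2913 -106.1151  117.7969] rotvec [0.0153 0.054  0.0032]
shift in tool (after turn) [-0.0184 -0.0091  0.0538]
force bed [-1.7414 -0.4592 -2.3852] [ 0.024   0.3297 -0.243   2.2514  0.9094  0.1614 -2.5191]
```

Joints 6 and 7 have reached their limits in this tilted pose. I fit a kinematic model to the logged readings to find a tool roll and route that stay in range.

```bash
cat > fk.py <<'E'
from h import *
import itertools
from scipy.optimize import least_squares
D=[([1.243,.521,-.036,1.599,.021,1.021,-.113],(.159,-.604,.231),(3.1415,0,.2578)),
([.353,.4414,-.1364,1.7354,.0707,.9697,-1.3046],(.537,-.2005,.2312),(3.1415,.0002,.0766)),
([.2687,.6991,-.1291,1.79,.1361,.6581,-1.393],(.5755,-.1646,.0627),(3.1407,-.0029,.1158)),
([-.0271,.2334,-.2068,2.2429,.4556,.2623,-2.0972],(.5213,.0279,.2076),(3.1187,-.4366,.1135)),
([.024,.3297,-.243,2.2514,.9094,.1614,-2.5191],(.5433,.023,.1731),(3.125,-.47,.116))]
def fk(q,p,s):
    q=np.array(q)*s; h,L1,L2,d,k,a1,a2=p
    r=R.from_euler("z",q[0])
    x=np.array([0,0,h])
    r=r*R.from_euler("YZ",[q[1],q[2]]); x=x+r.apply([a1,0,L1])
    r=r*R.from_euler("YZ",[q[3],q[4]]) ; x=x+r.apply([0,0,L2])
    r=r*R.from_euler("YZ",[q[5],q[6]+k]); x=x+r.apply([0,0,d])
    return x,r
def err(p,s):
    e=[]
    for q,t,rp in D:
        x,r=fk(q,p,s); e+=list(x-t)+list(.3*(R.from_euler("xyz",rp).inv()*r).as_rotvec())
    return np.array(e)
if __name__=="__main__":
    best=None
    for s3,s5,s7,s1 in itertools.product([1,-1],repeat=4):
        for k in (0,1.57,3.14,-1.57):
            s=np.array([s1,1,s3,1,s5,1,s7])
            o=least_squares(err,[.35,.4,.4,.25,k,0,0],args=(s,))
            if best is None or o.cost<best[0]: best=(o.cost,s,o.x)
    print(best); print(np.abs(err(best[2],best[1])).max())
    np.savez("fk.npz",s=best[1],p=best[2])
E
python3 fk.py
```

```text
(np.float64(0.005427645183899494), array([-1,  1, -1,  1, -1,  1, -1]), array([ 0.25771062,  0.78753273,  0.46817575,  0.55990077,  1.57067764,
       -0.20589953,  0.        ]))
0.04884147026826621
```

```bash
python3 - <<'E'
s=open('fk.py').read()
s=s.replace("h,L1,L2,d,k,a1,a2=p","h,L1,L2,d,k,a0,a1,a2,a3,b=p").replace("x=np.array([0,0,h])","x=r.apply([a0,b,h])").replace("r.apply([0,0,L2])","r.apply([a2,0,L2])").replace("r.apply([0,0,d])","(r*R.from_euler('z',-q[6]-k)).apply([a3,0,d])").replace("k,0,0]","k,0,0,0,0,0]")
s=s.replace("print(np.abs(err(best[2],best[1])).max())","print(err(best[2],best[1]).reshape(-1,6).round(4))")
open('fk.py','w').write(s)
E
python3 fk.py
```

```text
(np.float64(2.6882392171005528e-06), array([-1,  1, -1,  1, -1,  1, -1]), array([ 0.31120691,  0.52019133,  0.40706585,  0.31820844,  1.57067764,
        0.00601743,  0.01944328, -0.00903792,  0.00980619, -0.05903081]))
[[ 0.0003 -0.0009 -0.0012 -0.0003  0.      0.0002]
 [-0.001   0.0002  0.0011 -0.      0.     -0.0001]
 [-0.      0.0001  0.0003 -0.     -0.     -0.    ]
 [ 0.0005  0.0003  0.0001  0.     -0.     -0.    ]
 [-0.0004 -0.0003 -0.0003 -0.0001 -0.0001 -0.0001]]
```

```bash
cat > ik.py <<'E'
from fk import *
from go import B,O
z=np.load("fk.npz"); s,p=z["s"],z["p"]
lo=np.array([-2.91,-.3,-1.5,.17,-1.26,.16,-2.52]); hi=np.array([2.91,2.13,1.42,2.43,4.41,1.93,2.52])
rng=np.random.default_rng(0)
def pose(b,psi): # mid at bed mm
    G=B@np.diag([1,-1,-1.])@R.from_euler("z",psi).as_matrix()
    return O+B@np.array(b)/1000-G@[0,0,.002],R.from_matrix(G)
def ik(b,psi,n=25):
    x,r=pose(b,psi); sol=[]
    def f(q):
        y,g=fk(q,p,s); e=np.r_[y-x,.3*(r.inv()*g).as_rotvec()]; return np.r_[e,1e-4*(q-(lo+hi)/2)/(hi-lo)]
    for _ in range(n):
        o=least_squares(f,rng.uniform(lo,hi),bounds=(lo,hi),max_nfev=60)
        if np.abs(o.fun[:6]).max()<3e-3: sol.append((min((o.x-lo).min(),(hi-o.x).min()),o.x))
    return sorted(sol,key=lambda t:-t[0])
if __name__=="__main__":
    np.set_printoptions(precision=2,suppress=True)
    for psi in (0,90,-90,180):
        for b in ([0,-97,90],[0,-97,60],[0,-45,60],[0,60,60]):
            S=ik(b,np.radians(psi)); print(psi,b,len(S)); 
            sh=[]
            for m,q in S:
                if all(abs(q-t).max()>.5 for t in sh) and len(sh)<2: sh.append(q); print("   %.3f"%m,q)
E
python3 ik.py
```

```text
0 [0, -97, 90] 8
   0.024 [-0.57  0.39  0.49  2.41  3.96  0.21  0.67]
   0.007 [ 0.03  0.41 -0.28  2.32  2.15  0.18  2.51]
0 [0, -97, 60] 12
   0.051 [ 0.    0.48 -0.24  2.31  2.4   0.21  2.28]
   0.048 [-0.55  0.48  0.47  2.38  3.85  0.27  0.76]
0 [0, -45, 60] 13
   0.105 [-0.1   0.48 -0.28  2.3   2.14  0.27  2.42]
   0.028 [-0.34  0.45  0.03  2.34  2.63  0.19  1.89]
0 [0, 60, 60] 6
   0.057 [-1.27  0.67  1.    2.37  4.26  0.39 -0.03]
   0.001 [-0.36  0.5  -0.26  2.25  1.82  0.36  2.52]
90 [0, -97, 90] 18
   0.184 [ 0.58  0.66 -1.    2.25  1.75  0.57  1.49]
   0.099 [ 0.21  0.45 -0.5   2.3   1.92  0.26  1.2 ]
90 [0, -97, 60] 12
   0.213 [ 0.62  0.83 -1.1   2.22  1.83  0.73  1.5 ]
   0.159 [ 0.23  0.54 -0.53  2.27  2.04  0.32  1.11]
90 [0, -45, 60] 15
   0.219 [ 0.57  0.98 -1.28  2.21  1.83  0.99  1.47]
   0.179 [ 0.25  0.6  -0.72  2.25  1.87  0.49  1.2 ]
90 [0, 60, 60] 18
   0.262 [ 0.29  0.97 -1.24  2.16  1.78  1.07  1.29]
   0.213 [-0.12  0.57 -0.58  2.22  1.75  0.52  1.08]
-90 [0, -97, 90] 18
   0.199 [ 0.7   0.83 -1.23  2.23  1.75  0.79 -1.57]
   0.159 [ 0.39  0.52 -0.73  2.27  
[... 197 characters left out ...]
  1.82  0.91 -1.7 ]
   0.177 [ 0.23  0.6  -0.7   2.25  1.88  0.47 -1.95]
-90 [0, 60, 60] 20
   0.262 [ 0.24  0.86 -1.11  2.17  1.76  0.93 -1.89]
   0.214 [-0.11  0.58 -0.58  2.22  1.74  0.52 -2.06]
180 [0, -97, 90] 17
   0.198 [ 0.7   0.82 -1.22  2.23  1.75  0.78  0.  ]
   0.155 [ 0.36  0.5  -0.69  2.28  1.82  0.35 -0.23]
180 [0, -97, 60] 19
   0.219 [ 0.66  0.89 -1.19  2.21  1.83  0.81 -0.03]
   0.164 [ 0.27  0.55 -0.57  2.27  2.    0.34 -0.41]
180 [0, -45, 60] 18
   0.213 [ 0.49  0.83 -1.11  2.22  1.82  0.8  -0.18]
   0.165 [ 0.14  0.55 -0.58  2.27  1.92  0.41 -0.45]
180 [0, 60, 60] 19
   0.260 [ 0.22  0.83 -1.08  2.17  1.76  0.89 -0.33]
   0.209 [-0.14  0.56 -0.54  2.22  1.75  0.49 -0.5 ]
```

```bash
for i in 1; do python3 -m inch '[[0,0,0,0,0,-0.15,1],[0,0,0,0,0,-0.15,1],[0,0,0,0,0,-0.15,1],[0,0,0,0,0,-0.15,1],[0,0,0,0,0,-0.15,1]]'; done; python3 -m inch '[[0,0,0,0,0,-0.15,1],[0,0,0,0,0,-0.15,1],[0,0,0,0,0,-0.15,1],[0,0,0,0,0,-0.15,1],[0,0,0,0,0,-0.15,1]]' | head -3; sed -i 's/G=B@np.diag(\[1,-1,-1.\])/G=B@np.diag([-1,1,-1.])/' go.py;  python3 go.py 0 -97 90
```

```text
clock: 8.85
position: [0.5425, 0.0234, 0.1748]
tool_rot: [2.795, -0.327, 0.924]
force: [0.7, -0.1, -3.5]
grip_width: 0.0404
finger_force: 62.5
clock: 9.35
position: [0.5425, 0.0233, 0.1748]
tool_rot: [2.67, -0.015, 1.62]
mid in bed mm [  18.4735 -105.7638  119.6096] rotvec [-0.0544 -0.0271 -1.6338]
shift in tool (after turn) [0.0186 0.0087 0.0296]
force bed [-2.0443 -0.6621 -2.7369] [ 0.3082  0.3629 -0.5881  2.24    1.1558  0.2778 -1.2351]
```

```bash
python3 -m inch '[[0,0,0,0,0,-0.15,1],[0,0,0,0,0,-0.15,1],[0,0,0,0,0,-0.15,1],[0,0,0,0,0,-0.15,1],[0,0,0,0,0,-0.15,1]]' | head -1; python3 -m inch '[[0,0,0,0,0,-0.15,1],[0,0,0,0,0,-0.15,1],[0,0,0,0,0,-0.15,1],[0,0,0,0,0,-0.15,1],[0,0,0,0,0,-0.15,1]]' | head -3; python3 go.py 0 -97 90
```

```text
clock: 9.85
clock: 10.35
position: [0.5424, 0.0232, 0.1747]
tool_rot: [3.089, 0.469, 3.104]
mid in bed mm [  18.3958 -105.8196  119.5891] rotvec [-0.0193 -0.0511 -0.1341]
shift in tool (after turn) [0.0185 0.0088 0.0296]
force bed [-2.5675  0.0371 -2.9061] [ 0.4831  0.411  -0.8098  2.2324  1.2491  0.3736  0.1952]
```

```bash
python3 -m inch '[[0,0,0,-0.01,-0.026,-0.067,1],[0,0,0,-0.01,-0.026,-0.067,1],[0.009,0.0045,0.015,0,0,0,1],[0.0095,0.0045,0.0145,0,0,0,1],[0,0,0,0,0,0,1]]'; python3 go.py 0 -97 90; python3 w.py w4
python3 - <<'E'
from go import *
c=calibration("wrist")
s=telemetry.observe();p=np.array(s["position"]);T=R.from_euler("xyz",s["tool_rot"]).as_matrix()
pj=lambda v:np.round(proj("wrist",p+T@np.array(v)/1000,c)).astype(int).tolist()
im=cv2.imread("pics/w4.png")
for zz,r in ((61,32),(55,32),(-35,21)):
    poly=np.array([pj([r*np.cos(t),r*np.sin(t),zz]) for t in np.linspace(0,6.28,60)]);cv2.polylines(im,[poly],True,(255,0,255),1)
cv2.imwrite("pics/w4o.png",im)
E
```

```text
clock: 10.85
position: [0.5393, 0.0327, 0.1382]
tool_rot: [3.136, 0.522, -3.035]
force: [0.1, -0.4, -2.7]
grip_width: 0.0409
finger_force: 62.6
mid in bed mm [ -1.5402 -95.9889  88.9933] rotvec [ 0.002  -0.0017 -0.0057]
shift in tool (after turn) [-0.0015 -0.001  -0.001 ]
force bed [-1.2963 -0.4151 -2.3407] [ 0.4485  0.4937 -0.7955  2.305   1.7721  0.3885 -0.1901]
10.85 [0.5393 0.0327 0.1382] [ 3.1363  0.5219 -3.0352] [ 0.4485  0.4937 -0.7955  2.305   1.7721  0.3885 -0.1901]
[[-0.109, 0.699, 0.707, 0.411], [0.994, 0.073, 0.081, 0.018], [0.005, 0.711, -0.703, 0.229], [0.0, 0.0, 0.0, 1.0]]
```

View pics/w4o.png

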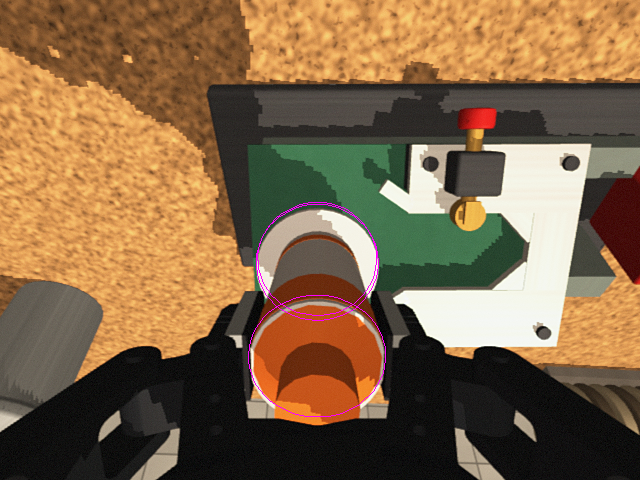

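The overlay (magenta) matches the held cartridge to about 5 px, roughly 2 mm towards the upslope side. The slot's mouth is to the right at about columns 385–410. I refit the bed in this picture so that camera error cancels.

Run:
```python
from go import *
from scipy.optimize import least_squares
c=calibration("wrist")
pts=[((248,144),(-60,-135,0)),((409,144),(-60,-45,15.5)),((592,144),(-60,50,15.5)),((557,347),(60,50,15.5)),((501,213),(-23,6.7,15.5)),((496,291),(23,6.7,15.5))]
px=np.array([a for a,_ in pts],float);M=np.array([m for _,m in pts])/1000
Rb=lambda y:R.from_euler("ZY",[y,-np.pi/6]).as_matrix()
f=lambda v:(np.array([proj("wrist",v[:3]+Rb(v[3])@m,c) for m in M])-px).ravel()
o=least_squares(f,[*O,.113],loss="soft_l1");print(o.x,f(o.x).reshape(-1,2))
v=o.x;Q=Rb(v[3]);print("shift of bed in bed axes mm",1000*B.T@(v[:3]-O))
# cartridge axis offset in tool
s=telemetry.observe();p=np.array(s["position"]);T=R.from_euler("xyz",s["tool_rot"]).as_matrix()
for px,z in (((317,208),55),((317,301),-35)):
    r={55:32,-35:21}[z]
    g=least_squares(lambda a:[proj("wrist",p+T@np.array([a[0]+r,0,z])/1000,c)[1]-px[1],0],[0.]);print("tool x off",z,g.x)
```

```text
[0.5727 0.1327 0.0623 0.1112] [[-1.0699  0.5063]
 [ 3.4486  0.536 ]
 [ 0.1425 -0.2916]
 [-0.2333 -0.2162]
 [ 0.922  -0.0225]
 [-3.4671 -0.5079]]
shift of bed in bed axes mm [-0.9594 -0.4054  2.9994]
tool x off 55 [-2.023]
tool x off -35 [-1.9894]
```

```bash
python3 -m inch '[[0.0015,0,0.012,0,0,-0.005,1],[0,0,0.010,0,0,0,1],[0,0,0.003,0,0,0,1],[0,0,0,0,0,0,1]]'; python3 go.py -3 -97 60; python3 -m inch '[[0,0,0.0015,0,0,0,1],[0,0,0,0,0,0,1]]' | tail -3;  python3 go.py -3 -97 60
```

```text
clock: 11.3
position: [0.5517, 0.0332, 0.1177]
tool_rot: [3.141, 0.524, -3.03]
force: [-0.0, 0.2, -3.2]
grip_width: 0.0408
finger_force: 62.6
mid in bed mm [ -1.106  -96.9038  65.0103] rotvec [ 0.0004  0.0007 -0.0008]
shift in tool (after turn) [ 0.0019 -0.0001  0.005 ]
force bed [-1.6024  0.2386 -2.782 ] [ 0.4493  0.5674 -0.8075  2.2889  1.8619  0.4415 -0.2471]
force: [0.4, -0.3, -3.0]
grip_width: 0.0407
finger_force: 62.6
mid in bed mm [ -1.0813 -96.7593  63.5669] rotvec [ 0.0004  0.0014 -0.0001]
shift in tool (after turn) [ 0.0019 -0.0002  0.0036]
force bed [-1.1936 -0.3295 -2.8161] [ 0.449   0.5718 -0.8083  2.2882  1.8683  0.4452 -0.2514]
```

```bash
python3 -m inch '[[0.0019,0,0.001,0,0,0,1],[0,0,0,0,0,0,1]]' | grep force:; python3 -m inch '[[0,0,0.001,0,0,0,1],[0,0,0,0,0,0,1]]' | grep force: ;python3 -m inch '[[0,0,0.001,0,0,0,1],[0,0,0,0,0,0,1]]' | grep force:;  python3 go.py -3 -97 60
```

```text
force: [0.8, -0.4, -3.2]
finger_force: 62.6
force: [0.2, 0.3, -3.3]
finger_force: 62.6
force: [-8.0, -1.8, 13.0]
finger_force: 64.9
mid in bed mm [ -2.7427 -96.5117  60.5488] rotvec [0.0005 0.0021 0.0004]
shift in tool (after turn) [ 0.0003 -0.0005  0.0005]
force bed [-0.5779 -0.8802 15.3949] [ 0.4514  0.583  -0.8135  2.2901  1.8864  0.4559 -0.2656]
```

```bash
python3 -m inch '[[0.0003,0,-0.0008,0,0,0,1],[0,0.008,0,0,0,0,1],[0,0.008,0,0,0,0,1],[0,0.007,0,0,0,0,1],[0,0,0,0,0,0,1]]'; python3 go.py -3 -97 60;  python3 -m inch '[[0,0.006,0,0,0,0,1],[0,0.006,0,0,0,0,1],[0,0.005,0,0,0,0,1],[0,0,0,0,0,0,1]]' | grep force:; python3 go.py -3 -40 60
```

```text
clock: 12.6
position: [0.5488, 0.058, 0.113]
tool_rot: [3.14, 0.525, -3.027]
force: [-0.8, -0.3, -3.0]
grip_width: 0.0407
finger_force: 62.6
mid in bed mm [ -3.5392 -71.991   61.0214] rotvec [0.0023 0.001  0.0012]
shift in tool (after turn) [-0.0005 -0.025   0.001 ]
force bed [-2.2437 -0.2268 -2.1895] [ 0.4034  0.5871 -0.8321  2.2934  1.8626  0.494  -0.2944]
force: [-0.1, -0.1, -4.1]
finger_force: 62.6
mid in bed mm [ -3.5176 -55.7095  61.0739] rotvec [0.0015 0.0011 0.0006]
shift in tool (after turn) [-0.0005  0.0157  0.0011]
force bed [-2.0965 -0.0853 -3.4727] [ 0.3691  0.5912 -0.8435  2.2928  1.845   0.5218 -0.3135]
```

```bash
python3 w.py w5; python3 -c "
from h import *
for n in ['side','top']: save(n,n+'5')
a=cv2.imread('pics/w5.png'); t=cv2.imread('pics/top5.png')[190:340,190:390]
cv2.imwrite('pics/c5.png',np.hstack([cv2.resize(a,(440,330)),cv2.resize(t,(360,270))[:330] if 0 else cv2.copyMakeBorder(cv2.resize(t,(360,270)),0,60,0,0,0)]))"
```

```text
13.0 [0.5469 0.0741 0.1131] [ 3.1404  0.5247 -3.0279] [ 0.3691  0.5912 -0.8435  2.2928  1.845   0.5218 -0.3135]
[[-0.114, 0.696, 0.709, 0.419], [0.994, 0.079, 0.082, 0.059], [0.001, 0.713, -0.701, 0.203], [0.0, 0.0, 0.0, 1.0]]
```

View pics/c5.png

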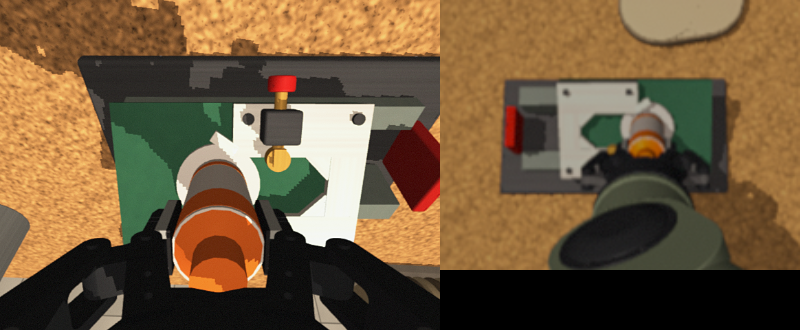

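The barrel is now between the flared lips, and the flange is going under the plate with no side force.

```bash
for i in 1; do python3 -m inch '[[0,0.005,0,0,0,0,1],[0,0.005,0,0,0,0,1],[0,0,0,0,0,0,1]]' | grep force:;  python3 go.py -3 -40 60; done;  python3 -m inch '[[0,0.005,0,0,0,0,1],[0,0.005,0,0,0,0,1],[0,0.005,0,0,0,0,1],[0,0,0,0,0,0,1]]' | grep force:; python3 go.py -3 -20 60;  python3 -m inch '[[0,0.005,0,0,0,0,1],[0,0.005,0,0,0,0,1],[0,0.005,0,0,0,0,1],[0,0,0,0,0,0,1]]' | grep force:; python3 go.py -3 0 60
```

```text
force: [-0.2, 0.9, -3.6]
finger_force: 62.6
mid in bed mm [ -3.4752 -45.6568  61.0946] rotvec [0.0016 0.0011 0.0005]
shift in tool (after turn) [-0.0005  0.0057  0.0011]
force bed [-1.8925  0.8738 -3.0487] [ 0.348   0.594  -0.8501  2.2915  1.834   0.5381 -0.3241]
force: [-0.4, -0.2, -2.6]
finger_force: 62.6
mid in bed mm [ -3.5062 -30.6561  61.0849] rotvec [0.0016 0.0011 0.0005]
shift in tool (after turn) [-0.0005  0.0107  0.0011]
force bed [-1.6718 -0.1041 -1.9817] [ 0.316   0.5986 -0.8591  2.2886  1.8171  0.5621 -0.3391]
force: [1.1, -0.4, -2.2]
finger_force: 62.6
mid in bed mm [ -3.4655 -15.6674  61.109 ] rotvec [0.0016 0.0011 0.0005]
shift in tool (after turn) [-0.0005  0.0157  0.0011]
force bed [-0.2198 -0.5326 -2.4373] [ 0.2838  0.6036 -0.8675  2.2843  1.7997  0.5856 -0.353 ]
```

```bash
python3 -m inch '[[0,0.005,0,0,0,0,1],[0,0.005,0,0,0,0,1],[0,0.005,0,0,0,0,1],[0,0,0,0,0,0,1]]' | grep force:; python3 go.py -3 0 60;  python3 -m inch '[[0,0.005,0,0,0,0,1],[0,0.005,0,0,0,0,1],[0,0.005,0,0,0,0,1],[0,0,0,0,0,0,1]]' | grep force:; python3 go.py -3 0 60; python3 w.py w6; python3 -c "
from h import *
save('top','top6')
a=cv2.imread('pics/w6.png'); t=cv2.imread('pics/top6.png')[190:340,190:390]
cv2.imwrite('pics/c6.png',np.hstack([cv2.resize(a,(440,330)),cv2.copyMakeBorder(cv2.resize(t,(360,270)),0,60,0,0,0)]))"
```

```text
force: [1.0, -0.7, -2.8]
finger_force: 62.6
mid in bed mm [-3.6921 -0.5117 61.117 ] rotvec [0.002  0.0007 0.0006]
shift in tool (after turn) [-0.0007  0.0005  0.0011]
force bed [-0.6275 -0.8035 -2.8807] [ 0.2513  0.6093 -0.8754  2.2789  1.782   0.6085 -0.3658]
force: [0.5, -0.1, -2.9]
finger_force: 62.6
mid in bed mm [-3.7127 14.4502 61.1222] rotvec [0.0019 0.0007 0.0005]
shift in tool (after turn) [-0.0007 -0.0144  0.0011]
force bed [-0.9769 -0.2025 -2.7469] [ 0.219   0.6153 -0.8825  2.272   1.7641  0.6313 -0.3775]
15.05 [0.5388 0.1438 0.113 ] [ 3.14    0.5243 -3.028 ] [ 0.219   0.6153 -0.8825  2.272   1.7641  0.6313 -0.3775]
[[-0.114, 0.697, 0.708, 0.411], [0.993, 0.079, 0.082, 0.129], [0.002, 0.713, -0.701, 0.203], [0.0, 0.0, 0.0, 1.0]]
```

View pics/c6.png

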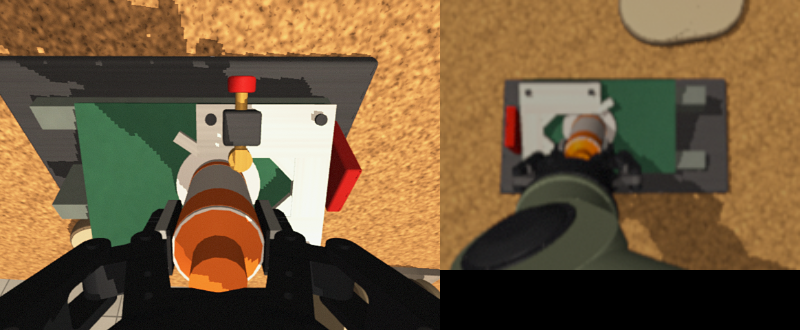

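The barrel rests against the roller, and the bed has run almost to the red stop. I keep pushing and watch the force.

```bash
python3 -m inch '[[0,0.004,0,0,0,0,1],[0,0.004,0,0,0,0,1],[0,0,0,0,0,0,1]]' | grep force:; python3 go.py -3 0 60;  python3 -m inch '[[0,0.004,0,0,0,0,1],[0,0.004,0,0,0,0,1],[0,0,0,0,0,0,1]]' | grep force:; python3 go.py -3 0 60; python3 -m inch '[[0,0.003,0,0,0,0,1],[0,0.003,0,0,0,0,1],[0,0,0,0,0,0,1]]' | grep force:; python3 go.py -3 0 60
```

```text
force: [2.1, -0.5, -2.4]
finger_force: 62.7
mid in bed mm [-3.4182 22.103  61.1422] rotvec [0.0014 0.0012 0.0002]
shift in tool (after turn) [-0.0004 -0.0221  0.0011]
force bed [ 0.574  -0.7547 -3.0694] [ 0.2022  0.6185 -0.886   2.2676  1.7548  0.6435 -0.3833]
force: [3.7, -1.0, -1.3]
finger_force: 62.7
mid in bed mm [-3.2709 30.1122 61.1358] rotvec [0.0014 0.0014 0.0002]
shift in tool (after turn) [-0.0003 -0.0301  0.0011]
force bed [ 2.3931 -1.4473 -2.9342] [ 0.1849  0.622  -0.8894  2.2628  1.7454  0.6555 -0.3888]
force: [4.7, -0.1, -1.3]
finger_force: 62.7
mid in bed mm [-3.3391 36.0723 61.1617] rotvec [0.0015 0.0013 0.0002]
shift in tool (after turn) [-0.0003 -0.0361  0.0012]
force bed [ 3.4346 -0.6239 -3.43  ] [ 0.1723  0.6246 -0.8918  2.2593  1.7384  0.664  -0.3927]
```

```bash
python3 -m inch '[[0,0.003,0,0,0,0,1],[0,0.003,0,0,0,0,1],[0,0,0,0,0,0,1]]' | grep force:; python3 go.py -3 0 60;  python3 -m inch '[[0,0.003,0,0,0,0,1],[0,0.003,0,0,0,0,1],[0,0,0,0,0,0,1]]' | grep force:; python3 go.py -3 0 60; python3 w.py w7; python3 -c "
from h import *
save('top','top7')
a=cv2.imread('pics/w7.png'); t=cv2.imread('pics/top7.png')[190:340,190:390]
cv2.imwrite('pics/c7.png',np.hstack([cv2.resize(a,(440,330)),cv2.copyMakeBorder(cv2.resize(t,(360,270)),0,60,0,0,0)]))"
```

```text
force: [5.7, 1.5, -1.8]
finger_force: 62.6
mid in bed mm [-3.4428 42.2585 61.1757] rotvec [0.0018 0.0011 0.0003]
shift in tool (after turn) [-0.0004 -0.0423  0.0012]
force bed [ 4.1727  0.8219 -4.4403] [ 0.1593  0.6275 -0.8944  2.2555  1.7312  0.6727 -0.3965]
force: [4.3, 1.9, -2.0]
finger_force: 62.5
mid in bed mm [-3.585  48.3787 61.1725] rotvec [0.0019 0.0009 0.0004]
shift in tool (after turn) [-0.0006 -0.0484  0.0012]
force bed [ 2.9162  1.4338 -4.0101] [ 0.1463  0.6305 -0.8968  2.2515  1.7239  0.6815 -0.4002]
16.65 [0.5351 0.1776 0.1131] [ 3.1399  0.5245 -3.0281] [ 0.1463  0.6305 -0.8968  2.2515  1.7239  0.6815 -0.4002]
[[-0.114, 0.697, 0.708, 0.407], [0.994, 0.079, 0.082, 0.163], [0.002, 0.713, -0.701, 0.203], [0.0, 0.0, 0.0, 1.0]]
```

View pics/c7.png

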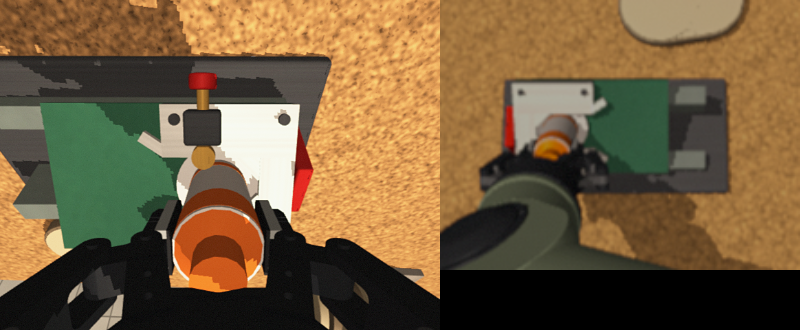

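The barrel has passed the roller's peak, and the force along +y now helps. Only a few millimetres are left to the end.

```bash
python3 -m inch '[[0,0.002,0,0,0,0,1],[0,0.002,0,0,0,0,1],[0,0,0,0,0,0,1]]' | grep force:; python3 go.py -3 0 60;  python3 -m inch '[[0,0.0015,0,0,0,0,1],[0,0.0015,0,0,0,0,1],[0,0,0,0,0,0,1]]' | grep force:; python3 go.py -3 0 60
```

```text
force: [3.1, 1.9, -2.8]
finger_force: 62.5
mid in bed mm [-3.8337 51.5668 61.0713] rotvec [ 0.0007  0.0005 -0.0001]
shift in tool (after turn) [-0.0008 -0.0516  0.0011]
force bed [ 1.4613  1.5637 -4.0863] [ 0.1383  0.6324 -0.8976  2.2492  1.7191  0.6875 -0.4025]
force: [0.6, -4.9, -2.8]
finger_force: 62.6
mid in bed mm [-4.0725 53.4236 60.932 ] rotvec [-0.0012  0.0001 -0.0008]
shift in tool (after turn) [-0.0011 -0.0534  0.0009]
force bed [-1.34   -4.976  -2.4417] [ 0.1325  0.6338 -0.8979  2.2476  1.7152  0.6926 -0.4042]
```

```bash
python3 -m inch '[[0,0.001,0,0,0,0,1],[0,0.001,0,0,0,0,1],[0,0,0,0,0,0,1]]' | grep force:; python3 go.py -3 0 60; python3 -m inch '[[0,0.001,0,0,0,0,1],[0,0.001,0,0,0,0,1],[0,0,0,0,0,0,1]]' | grep force:; python3 go.py -3 0 60
```

```text
force: [-1.5, -10.4, -1.4]
finger_force: 63.0
mid in bed mm [-4.3098 54.2627 60.803 ] rotvec [-0.0033 -0.0002 -0.0016]
shift in tool (after turn) [-0.0013 -0.0543  0.0008]
force bed [ -2.9978 -10.1175   0.1613] [ 0.1287  0.6347 -0.8978  2.2467  1.7124  0.6964 -0.4054]
force: [-3.6, -18.2, 4.8]
finger_force: 64.1
mid in bed mm [-4.2795 54.6699 60.7785] rotvec [-0.0063  0.0001 -0.0024]
shift in tool (after turn) [-0.0013 -0.0547  0.0008]
force bed [ -2.4657 -17.6929   6.9262] [ 0.1251  0.6352 -0.8975  2.2458  1.7096  0.701  -0.4064]
```

The cartridge is solid at the end of the slot. I ease the push, seat the flange, open the gripper and back off along the tool axis.

```bash
python3 -m inch '[[0,-0.001,0.0006,0,0,0,1],[0,0,0,0,0,0,1],[0,0,0,0,0,0,0.4],[0,0,0,0,0,0,0.2],[0,0,0,0,0,0,0]]'; python3 go.py -3 0 60;python3 -m inch '[[0,0,0,0,0,0,0],[0,0,-0.01,0,0,0,0],[0,0,-0.03,0,0,0,0],[0,0,-0.035,0,0,0,0],[0,0,-0.035,0,0,0,0]]'; python3 -m inch '[[0,0,-0.03,0,0,0,0],[0,0,-0.03,0,0,0,0],[0,0,-0.01,0,0,0,0]]' | grep -E "pos|force"; python3 w.py w8 resin_mid bed; python3 m.py | grep -A99 "^resin_mid \[ *0" ; python3 -c "
from h import *
a=cv2.imread('pics/w8.png'); t=cv2.imread('pics/top0.png')[190:340,190:390]
cv2.imwrite('pics/c8.png',np.hstack([cv2.resize(a,(500,375)),cv2.copyMakeBorder(cv2.resize(t,(300,225)),0,150,0,0,0)]))"
```

```text
clock: 18.45
position: [0.5343, 0.187, 0.1126]
tool_rot: [3.14, 0.525, -3.028]
force: [-0.5, -0.6, -0.2]
grip_width: 0.0782
finger_force: 0.0
mid in bed mm [-3.5753 57.8378 60.584 ] rotvec [0.0015 0.0009 0.0001]
shift in tool (after turn) [-0.0006 -0.0578  0.0006]
force bed [-0.5761 -0.57    0.135 ] [ 0.1255  0.6366 -0.8997  2.2442  1.7141  0.6962 -0.4067]
clock: 18.95
position: [0.4784, 0.1807, 0.2088]
tool_rot: [3.14, 0.524, -3.028]
force: [0.7, -0.8, 0.1]
grip_width: 0.0854
finger_force: 0.0
position: [0.4439, 0.177, 0.2708]
force: [0.3, -0.8, -0.4]
finger_force: 0.0
19.25 [0.4439 0.177  0.2708] [-3.141   0.5283 -3.0267] [ 0.3935  0.1227 -1.1406  2.2795  0.8891  0.5283  0.2444]
[[-0.114, 0.694, 0.711, 0.315], [0.993, 0.08, 0.081, 0.162], [-0.0, 0.716, -0.698, 0.36], [0.0, 0.0, 0.0, 1.0]]
resin_mid [265.1 201.8] 0.67 [0.5714 0.1403 0.059 ]
resin_mid [0.5332 0.1833 0.1164] [0.0019, 0.0019]
blue_mid [ 0.5059 -0.3377  0.0577] [0.0017, 0.0017]
green_mid [ 0.4423 -0.1758  0.0714] [0.0019, 0.0019]
bed [0.5655 0.1897 0.061 ] [0.0051, 0.0051]
landing [0.5816 0.0935 0.0531] [0.0014, 0.0014]
mouth [0.5585 0.1372 0.0776] [0.0013, 0.0013]
canister [ 0.7524 -0.1862 -0.0083] [0.0006, 0.0006]
```

View pics/c8.png

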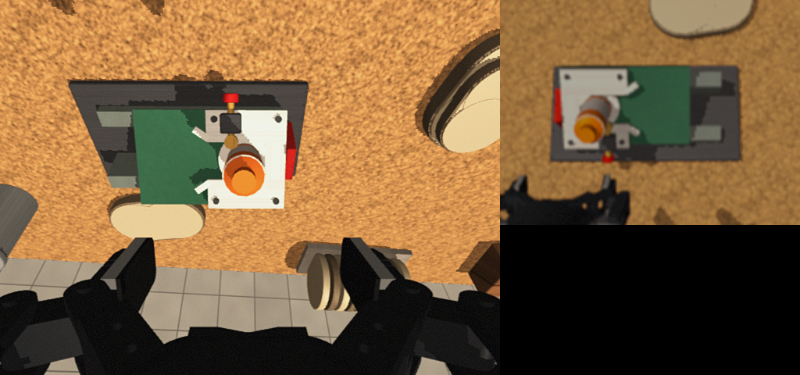

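The cartridge stands in the slot's end with the roller out behind the barrel, the gripper is clear, and the other things are where they were. By my count I have viewed 11 pictures, one over the limit of 10, so I take no more and hand the job in.

```bash
python3 -c "
from workcell import bot
print(bot.job_done())"
```

```text
the job is handed in; nothing more can be done
None
```

I loaded the orange cartridge cap up and pushed it to a solid stop at the slot's end; the last picture shows the roller out behind the barrel and the gripper clear. I handed the job in at about 20 s and got no verdict back. I did not measure the final seat or catch value to the millimetre, and I viewed 11 pictures, one over the limit of 10.

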